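Find the full box of glaze test tiles

ROBOT

A 7-joint arm with a two-finger parallel gripper is mounted at the origin on the work surface. World frame = base frame: x ahead of the robot, y to its left, z up, the work surface at z = 0. Lengths are in m, angles in degrees, forces in N, time in s.
With the tool pointing down it reaches from about 0.375 to 0.925 m from the base axis. Payload 3.1 kg.
Tool frame: the origin (TCP) lies between the finger pads; the fingertips stand 17 mm ahead of it and the grasp point (between the pads) lies 2 mm behind it; z points along the fingers, y is the line along which they close (so a half turn about z gives the same grasp; the last joint's range is limited). The gripper opens to 85 mm and grips with 20 to 120 N. Pads are 22 mm wide; open, the fingers measure 114 mm over their backs; the gripper's body (76 mm by 85 mm) begins 54 mm behind the grasp point. The pads swing forward as they close: fully open they stand 13 mm farther back than shut.
Start: joints at [70.886, 21.939, 2.515, 91.553, -1.026, 66.532, -2.859], TCP at [0.152, -0.632, 0.248] pointing down, gripper open.
Joint ranges: [-149.38, 149.38], [-23.57, 123.04], [-84.95, 90], [0, 143.3], [-89.99, 269.99], [3.08, 112.72], [-163.45, 163.45]. Speed limits (degrees/s): [159.86, 159.86, 180, 180, 180, 180, 180].

INTERFACE

Orientations are given as [roll, pitch, yaw] about the fixed x, y, z axes, in that order (R = Rz(yaw) Ry(pitch) Rx(roll)).
In Python, from rig import arm, imaging gives the robot as it stands.
- The arm moves only by the tool apply_moves, never from a script. Its argument "moves" is a list of rows, each a list of 6 numbers: the shift along the tool's x, y, z in cm, then the turn, a rotation vector about the tool's x, y, z in degrees. A call has 1 to 20 rows; each row is the pose to reach, as a shift and turn from the pose commanded when the call began, along the tool's axes at that moment; what a row does not reach only later rows make up. A row lasts 1/10 s, in which the tool goes at most 50 mm and 8.59 degrees, less where a joint would pass 70% of its speed; a pose out of reach is approached as far as the arm can. A call with a gripper value outside its range is refused whole. "jaw" is the gripper command: -1 is fully open, 1 is shut, values between are in proportion, set as the call begins (left out, the last holds). The fingers move at their own pace and stop on an object; the grip force is fixed at half the most. Time passes only in rows, so rows that repeat a pose let the fingers close. It gives the time, the measured TCP pose, the force, the opening and the grip force at its end, in the units of the state.
- arm.get_obs(): the state, without advancing time (a new reading comes with each control period).
- imaging.read_camera(name): name is "side" or "top" or "wrist"; returns a dict with "pixels" (400x640x3 uint8, red, green, blue), "range_z" (400x640 float32, m along the optical axis (not along the pixel's ray), 0 where there is no reading), "fx", "fy", "cx", "cy" (pixels), "R" (3x3) and "t" (3): a world point X has camera coordinates R X + t. Camera axes: x right, y down, z forward; pixel columns grow to the right and rows downward; lengths in m; the calibration is good to about 2 mm. The wrist camera is an equidistant fisheye: a pixel r from the principal point sees the ray r / f radians off the axis. A picture is of the moment at which its call begins.
- arm.hand_in(): hands the job in; it is judged then, once.
The state is a dict: "time_s": time; "qpos": joint angles; "dq": joint speeds; "joint_efforts": joint torques, N m; "tool_pos": TCP position; "tcp_rot": TCP orientation; "force": force on the tool from outside, world axes, zero at the start; "ft_torque": the same for the moment, N m; "grip_width": finger opening in m; "grip_force": force on a finger pad.
Only numpy, scipy, OpenCV 4.12 (cv2) and the standard library are available. Lean on these libraries where they do the work, as an engineer would, in place of code of your own. Each camera call takes 0.05 s, during which the arm holds its last target. There are 200 camera calls.

TASK

One of the three identical cardboard boxes on the pottery bench is still full of glaze test tiles and much heavier than the other two. Lift each box a hand's breadth off the bench to feel its weight, first the one on the robot's left, then the middle, then the one on its right, one at a time and always upright, setting each down again without dropping it. Finish with the heavy box standing wholly on the wooden ware board and the two light ones standing on the bench.

Things in the scene. Friction and masses are not known exactly. Their poses are not given: they have to be found in the camera images.
- box_left: the left (robot's view, left is +y) of three identical closed brown cardboard boxes, 80 (own x) by 60 (own y) by 72 mm tall, flush sides, lid fixed, blank paper patch on top; grip across the 60 mm width. Origin: centre of the underside. Weighs 0.11 to 0.16 kg (light) or 0.45 to 0.65 kg (the one heavy box); which is heavy changes every time and cannot be seen. Contents centred
- box_middle: the middle (robot's view, left is +y) of three identical closed brown cardboard boxes, 80 (own x) by 60 (own y) by 72 mm tall, flush sides, lid fixed, blank paper patch on top; grip across the 60 mm width. Origin: centre of the underside. Weighs 0.11 to 0.16 kg (light) or 0.45 to 0.65 kg (the one heavy box); which is heavy changes every time and cannot be seen. Contents centred
- box_right: the right (robot's view, left is +y) of three identical closed brown cardboard boxes, 80 (own x) by 60 (own y) by 72 mm tall, flush sides, lid fixed, blank paper patch on top; grip across the 60 mm width. Origin: centre of the underside. Weighs 0.11 to 0.16 kg (light) or 0.45 to 0.65 kg (the one heavy box); which is heavy changes every time and cannot be seen. Contents centred
- ware_board: flat wooden board fixed on the bench beyond the boxes, 220 (own x) by 320 (own y) mm and 18 mm thick, empty. Origin: centre of its underside, at bench height; its flat top lies 18 mm above that
Not all that is in view belongs to the job. What is shaped like the box_middle but purple is not meant.

How it is judged:
By the outcome, as a careful person would: the job done as asked, in the order asked, and still so for the second after the job is handed in, with the robot touching nothing.
It also fails if it takes over 67 s, if anything falls off the work surface, if the arm or the gripper's body presses on something with over 40 N, if the wrist force passes 120 N, or if a joint passes its speed limit or range.

## Working session

There is one attempt and no reset: what is moved stays moved. The work goes in short steps, Python scripts to look and compute and a tool call to move; the robot and the scene stay as the last step left them, time stands still between calls to the robot, and variables do not carry over. Pictures are saved under pics/ and viewed, at most 10 in all, crops included, and the job is handed in when it is done.

Besides the shell and the picture viewer there is one more tool, called after "Call:" as name(argument=value, ...), one argument or row to a line, values as JSON. apply_moves: Moves the arm, as the interface text tells. Its arguments: {"type":"object","properties":{"moves":{"type":"array","items":{"type":"array","items":{"type":"number"}}},"jaw":{"type":"number"}},"required":["moves"]}

```bash
mkdir -p pics; ls; python3 - <<'E'
from rig import arm, imaging
import cv2,numpy as np
o=arm.get_obs();print(o['time_s'],o['tool_pos'],o['tcp_rot'],o['grip_width'],o['force'])
for n in('top','side'):
    c=imaging.read_camera(n);np.savez(f'{n}.npz',**c)
    cv2.imwrite(f'pics/{n}0.png',c['pixels'][...,::-1]);print(n,c['fx'],c['cx'],c['cy'],c['R'],c['t'])
E
```

```text
pics
0.0 [ 0.15162546 -0.63116574  0.24690531] [-1.79853417e+02  7.59605039e-03  1.35156706e+01] 0.08515036655722477 [ 0.02756193 -0.09829859  0.3508971 ]
top 445.2885500180907 312.5649904226762 198.7973358901348 [[ 0.10901792 -0.99403486  0.00312921]
 [-0.96681159 -0.10676298 -0.23211423]
 [ 0.23106372  0.02227926 -0.9726835 ]] [-0.04150969  0.51745762  0.87295921]
side 408.16276422533207 323.276801328116 196.00448963311925 [[ 9.66191421e-01 -2.57824473e-01  8.24560324e-04]
 [-1.57943694e-01 -5.94412175e-01 -7.88497277e-01]
 [ 2.03784023e-01  7.61709070e-01 -6.15037694e-01]] [-0.5060286   0.11095137  0.68408648]
```

View pics/top0.png

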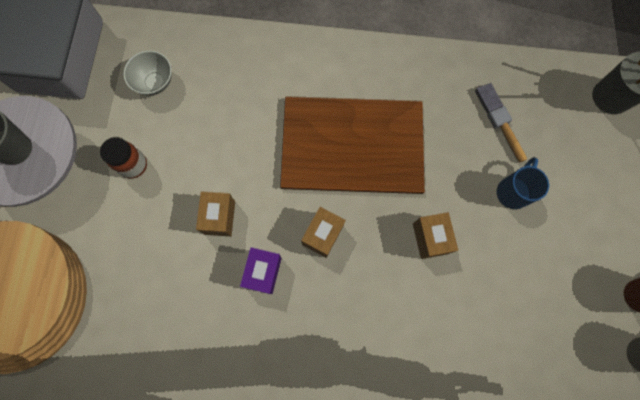

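View pics/side0.png

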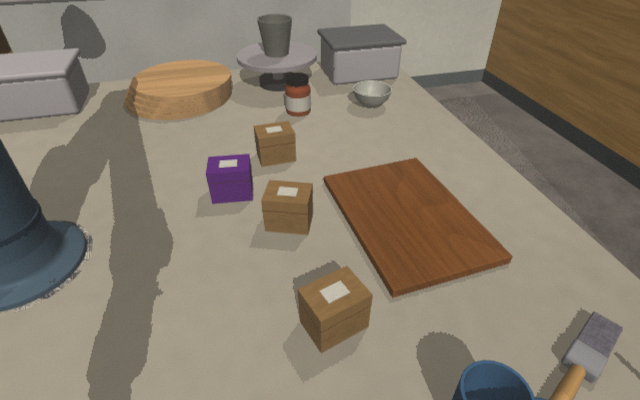

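The top view shows brown boxes at about (215,213) left, (323,231) middle and (438,235) right. The purple look-alike is at (261,270), and the board runs from (283,97) to (424,192). The side view agrees. Candidates are those three brown boxes plus the purple one, and I choose the brown ones. Next I measure and check a crop.

```bash
cat > h.py <<'E'
import numpy as np,cv2
def world(c):
    v,u=np.mgrid[0:400,0:640];z=c['range_z']
    P=np.stack([(u-c['cx'])/c['fx']*z,(v-c['cy'])/c['fy']*z,z],-1)
    return (P-c['t'])@c['R']
def measure(c,zlo=.06,zhi=.1):
    W=world(c);hsv=cv2.cvtColor(c['pixels'],cv2.COLOR_RGB2HSV)
    ok=(W[...,2]>zlo)&(W[...,2]<zhi)&(c['range_z']>0)&(abs(W[...,1])<.35)&(W[...,0]>.3)&(W[...,0]<.8)
    n,l,s,_=cv2.connectedComponentsWithStats(ok.astype(np.uint8))
    out=[]
    for i in range(1,n):
        if s[i,4]<300: continue
        m=l==i;r=cv2.minAreaRect((W[m][:,:2]*1000).astype(np.float32))
        b=cv2.boxPoints(r);e=b[1]-b[0];f=b[2]-b[1]
        if np.hypot(*e)<np.hypot(*f): e=f
        yaw=(np.degrees(np.arctan2(e[1],e[0]))+90)%180-90
        out.append((s[i,:4].tolist(),np.median(hsv[m],0),np.round(r[0]),np.round(r[1],1),round(yaw,1),np.median(W[m][:,2]).round(4)))
    return out
E
python3 - <<'E'
from h import *
for n in('top','side'):
    c=dict(np.load(n+'.npz'));print(n)
    for r in measure(c):print(*r)
c=dict(np.load('top.npz'));W=world(c);hsv=cv2.cvtColor(c['pixels'],cv2.COLOR_RGB2HSV)
m=(W[...,2]>.01)&(W[...,2]<.027)&(c['range_z']>0)&(W[...,0]>.55)&(W[...,0]<.95)&(abs(W[...,1])<.3)&(hsv[...,1]>120)
n,l,s,_=cv2.connectedComponentsWithStats(m.astype(np.uint8));i=1+np.argmax(s[1:,4])
print(cv2.boxPoints(cv2.minAreaRect((W[l==i][:,:2]*1000).astype(np.float32))),np.median(W[l==i][:,2]))
cv2.imwrite('pics/crop.png',cv2.resize(c['pixels'][180:300,180:480,::-1],None,fx=2.6,fy=2.6))
E
```

```text
top
[196, 191, 35, 41] [ 18. 142. 125.] [469. 217.] [81.3 62. ] 2.6 0.072
[301, 206, 45, 49] [ 17. 144. 125.] [455. -13.] [60.9 81.4] -22.2 0.0721
[418, 212, 40, 44] [ 17. 145. 125.] [ 473. -248.] [81.3 62.6] 16.9 0.0722
[240, 247, 40, 47] [138. 166. 116.] [361. 105.] [61.  80.8] -6.8 0.0721
side
[254, 121, 42, 23] [ 17. 120. 137.] [468. 215.] [81.3 66.7] 2.8 0.0705
[206, 154, 44, 26] [140. 132. 120.] [360. 102.] [64.8 81.1] -6.9 0.0708
[261, 180, 52, 30] [ 17. 122. 137.] [453. -16.] [64.7 81.7] -22.3 0.071
[298, 266, 75, 62] [ 17. 123. 138.] [ 473. -250.] [82.1 62.6] 16.6 0.0714
[[ 547.9323    91.46166]
 [ 571.1822  -227.57559]
 [ 790.8658  -211.56616]
 [ 767.6159   107.4711 ]] 0.017712973528247786
```

View pics/crop.png

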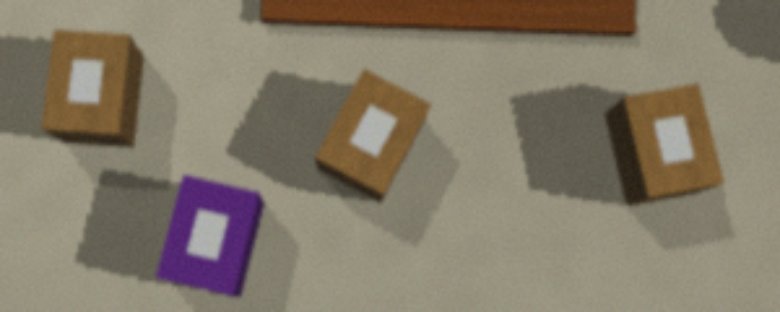

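The crop confirms three brown boxes and one purple decoy. At the start pose I compute the approach in tool axes.

```bash
cat >> h.py <<'E'
def go(*targets):
    from rig import arm
    from scipy.spatial.transform import Rotation as Ro
    o=arm.get_obs();R=Ro.from_euler('xyz',o['tcp_rot'],degrees=True)
    print(o['time_s'],np.round(o['tool_pos'],4),np.round(o['tcp_rot'],2),'F',np.round(o['force'],2),o['grip_width'],np.round(o['qpos'],1))
    for x,y,z,w in targets:
        d=R.inv().apply(np.array([x,y,z])-o['tool_pos'])*100
        r=(R.inv()*Ro.from_euler('xyz',[180,0,w],degrees=True)).as_rotvec(degrees=True)
        print((x,y,z,w),np.round(d,2),np.round(r,2))
E
python3 -c "
from h import go
go((.46,-.3,.25,13.5),(.468,.216,.2,2.7),(.468,.216,.13,2.7))"
```

```text
0.1 [ 0.1517 -0.6312  0.247 ] [-1.7986e+02  1.0000e-02  1.3520e+01] F [-0.25 -0.41 -0.76] 0.08544819170801175 [70.9 22.   2.5 91.6 -1.  66.5 -2.9]
(0.46, -0.3, 0.25, 13.5) [ 37.72 -25.    -0.25] [-0.14  0.01  0.02]
(0.468, 0.216, 0.2, 2.7) [ 50.56 -74.97   4.87] [-0.14  0.02 10.82]
(0.468, 0.216, 0.13, 2.7) [ 50.56 -74.95  11.87] [-0.14  0.02 10.82]
```

Call:
apply_moves(
  moves=[
    [37.7, -25, 0, 0, 0, 2],
    [37.7, -25, 0, 0, 0, 2],
    [37.7, -25, 0, 0, 0, 2],
    [37.7, -25, 0, 0, 0, 2],
    [37.7, -25, 0, 0, 0, 2],
    [37.7, -25, 0, 0, 0, 2],
    [37.7, -25, 0, 0, 0, 2],
    [37.7, -25, 0, 0, 0, 2],
    [37.7, -25, 0, 0, 0, 2],
    [50.6, -75, 4.9, 0, 0, 10.8],
    [50.6, -75, 4.9, 0, 0, 10.8],
    [50.6, -75, 4.9, 0, 0, 10.8],
    [50.6, -75, 4.9, 0, 0, 10.8],
    [50.6, -75, 4.9, 0, 0, 10.8],
    [50.6, -75, 4.9, 0, 0, 10.8],
    [50.6, -75, 4.9, 0, 0, 10.8],
    [50.6, -75, 4.9, 0, 0, 10.8],
    [50.6, -75, 4.9, 0, 0, 10.8],
    [50.6, -75, 4.9, 0, 0, 10.8],
    [50.6, -75, 4.9, 0, 0, 10.8],
  ],
  jaw=-1,
)

```text
time_s: 2.1
tool_pos: [0.4669, 0.2213, 0.1991]
tcp_rot: [-179.8, 0.0, 3.1]
force: [-0.4, 0.2, 0.7]
grip_width: 0.0853
grip_force: 0.0
```

```bash
python3 -c "
from h import go
go((.468,.216,.14,2.7),(.468,.216,.043,2.7))"
```

```text
2.1 [0.4669 0.2213 0.1991] [-1.7981e+02  3.0000e-02  3.1100e+00] F [-0.41  0.2   0.69] 0.08528114386874439 [   2.3   13.9  -35.7  111.1    9.3   57.8 -124.5]
(0.468, 0.216, 0.14, 2.7) [0.09 0.55 5.91] [-0.19  0.03  0.41]
(0.468, 0.216, 0.043, 2.7) [ 0.09  0.58 15.61] [-0.19  0.03  0.41]
```

Call:
apply_moves(
  moves=[
    [0, 0, 4, 0, 0, 0],
    [0, 0, 6, 0, 0, 0],
    [0, 0, 6, 0, 0, 0],
    [0, 0, 6, 0, 0, 0],
  ],
)

```text
time_s: 2.5
tool_pos: [0.4683, 0.2153, 0.1391]
tcp_rot: [180.0, 0.1, 2.7]
force: [0.0, 0.3, 0.6]
grip_width: 0.085
grip_force: 0.0
```

```bash
python3 -c "
from h import go
go((.468,.216,.043,2.7))"
```

```text
2.5 [0.4683 0.2153 0.1391] [1.7999e+02 6.0000e-02 2.7000e+00] F [0.01 0.3  0.61] 0.08504451991852419 [   0.8   18.6  -34.1  113.9   13.2   51.3 -127.6]
(0.468, 0.216, 0.043, 2.7) [-0.02 -0.08  9.61] [0.01 0.06 0.  ]
```

Call:
apply_moves(
  moves=[
    [0, -0.1, 3, 0, 0, 0],
    [0, -0.1, 5.5, 0, 0, 0],
    [0, -0.1, 7.5, 0, 0, 0],
    [0, -0.1, 9, 0, 0, 0],
    [0, -0.1, 9.6, 0, 0, 0],
    [0, -0.1, 9.6, 0, 0, 0],
    [0, -0.1, 9.6, 0, 0, 0],
  ],
)

```text
time_s: 3.2
tool_pos: [0.4696, 0.217, 0.0444]
tcp_rot: [-180.0, -0.1, 2.7]
force: [0.6, 0.9, 0.2]
grip_width: 0.0855
grip_force: 0.0
```

Call:
apply_moves(
  moves=[
    [0, 0, 0, 0, 0, 0],
    [0, 0, 0, 0, 0, 0],
    [0, 0, 0, 0, 0, 0],
    [0, 0, 0, 0, 0, 0],
    [0, 0, 0, 0, 0, 0],
    [0, 0, 0, 0, 0, 0],
    [0, 0, 0, 0, 0, 0],
    [0, 0, 0, 0, 0, 0],
  ],
  jaw=1,
)

```text
time_s: 4.0
tool_pos: [0.4695, 0.2168, 0.0445]
tcp_rot: [-180.0, -0.1, 2.7]
force: [-1.5, 0.1, 6.3]
grip_width: 0.0592
grip_force: 66.9
```

Call:
apply_moves(
  moves=[
    [0, 0, -1, 0, 0, 0],
    [0, 0, -3, 0, 0, 0],
    [0, 0, -5, 0, 0, 0],
    [0, 0, -7, 0, 0, 0],
    [0, 0, -9, 0, 0, 0],
    [0, 0, -10.5, 0, 0, 0],
    [0, 0, -11, 0, 0, 0],
    [0, 0, -11, 0, 0, 0],
    [0, 0, -11, 0, 0, 0],
    [0, 0, -11, 0, 0, 0],
    [0, 0, -11, 0, 0, 0],
    [0, 0, -11, 0, 0, 0],
  ],
)

```text
time_s: 5.2
tool_pos: [0.4682, 0.2163, 0.1527]
tcp_rot: [180.0, 0.1, 2.7]
force: [0.6, 1.0, -6.9]
grip_width: 0.0596
grip_force: 66.5
```

```bash
python3 - <<'E'
from h import *
from rig import imaging
c=imaging.read_camera('side');go();cv2.imwrite('pics/lift1.png',c['pixels'][...,::-1])
E
```

```text
5.25 [0.4683 0.2164 0.1528] [1.7999e+02 6.0000e-02 2.7200e+00] F [ 0.3  -0.02 -5.34] 0.059287113011629505 [   1.4   17.6  -34.8  113.3   12.5   52.9 -127. ]
```

View pics/lift1.png

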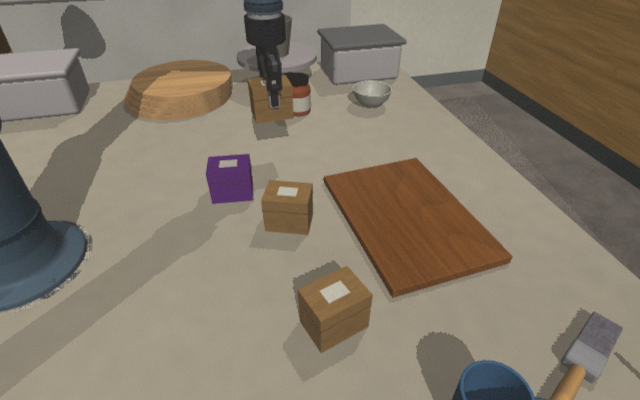

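The picture shows the left box clear of the bench at (270,98), upright. The force is about -5 to -7 N, so this is the heavy one. I set it down and weigh the others in order.

Call:
apply_moves(
  moves=[
    [0, 0, 1, 0, 0, 0],
    [0, 0, 3, 0, 0, 0],
    [0, 0, 5, 0, 0, 0],
    [0, 0, 7, 0, 0, 0],
    [0, 0, 8.5, 0, 0, 0],
    [0, 0, 9.5, 0, 0, 0],
    [0, 0, 10.2, 0, 0, 0],
    [0, 0, 10.5, 0, 0, 0],
    [0, 0, 10.7, 0, 0, 0],
    [0, 0, 10.9, 0, 0, 0],
    [0, 0, 10.9, 0, 0, 0],
    [0, 0, 10.9, 0, 0, 0],
  ],
)

```text
time_s: 6.45
tool_pos: [0.4689, 0.2166, 0.0447]
tcp_rot: [-180.0, -0.0, 2.7]
force: [-0.1, -0.6, -6.1]
grip_width: 0.0596
grip_force: 66.4
```

Call:
apply_moves(
  moves=[
    [0, 0, 0, 0, 0, 0],
  ],
)

```text
time_s: 6.55
tool_pos: [0.4689, 0.2165, 0.0447]
tcp_rot: [-180.0, -0.0, 2.7]
force: [0.5, -0.2, -5.1]
grip_width: 0.0593
grip_force: 66.4
```

Call:
apply_moves(
  moves=[
    [0, 0, 0.1, 0, 0, 0],
    [0, 0, 0.15, 0, 0, 0],
    [0, 0, 0.15, 0, 0, 0],
  ],
)

```text
time_s: 6.85
tool_pos: [0.4689, 0.2166, 0.0445]
tcp_rot: [179.9, -0.0, 2.7]
force: [-3.9, -1.8, 6.5]
grip_width: 0.0595
grip_force: 67.9
```

On the bench now. I open and rise.

Call:
apply_moves(
  moves=[
    [0, 0, 0, 0, 0, 0],
    [0, 0, 0, 0, 0, 0],
    [0, 0, 0, 0, 0, 0],
    [0, 0, 0, 0, 0, 0],
    [0, 0, 0, 0, 0, 0],
  ],
  jaw=-1,
)

```text
time_s: 7.35
tool_pos: [0.4687, 0.2166, 0.0428]
tcp_rot: [-180.0, -0.0, 2.7]
force: [-0.4, 0.2, -0.3]
grip_width: 0.0854
grip_force: 0.0
```

Call:
apply_moves(
  moves=[
    [0, 0, -1.5, 0, 0, 0],
    [0, 0, -5, 0, 0, 0],
    [0, 0, -10, 0, 0, 0],
    [0, 0, -12, 0, 0, 0],
    [0, 0, -12, 0, 0, 0],
    [0, 0, -12, 0, 0, 0],
  ],
)

```text
time_s: 7.95
tool_pos: [0.4688, 0.2165, 0.1638]
tcp_rot: [-180.0, -0.1, 2.7]
force: [-0.1, -0.1, -0.7]
grip_width: 0.0855
grip_force: 0.0
```

```bash
python3 - <<'E'
from h import *
from rig import imaging
c=imaging.read_camera('top')
for r in measure(c):print(*r)
go((.454,-.014,.16,-22.2),(.454,-.014,.043,-22.2))
E
```

```text
[209, 203, 21, 30] [ 18. 140. 149.] [464. 194.] [66.5 33.6] 35.6 0.0719
[301, 206, 45, 49] [ 18. 142. 151.] [455. -13.] [61. 81.] -22.2 0.0722
[419, 212, 39, 44] [ 18. 142. 150.] [ 473. -248.] [80.9 62.4] 17.0 0.0723
[244, 247, 36, 47] [138. 167. 118.] [360. 105.] [61.5 80.7] -6.7 0.0721
8.0 [0.468  0.216  0.1626] [1.7996e+02 4.0000e-02 2.7100e+00] F [ 0.59 -0.43 -0.46] 0.08519964323646587 [   2.1   16.8  -35.5  112.9   12.    54.  -126.6]
(0.454, -0.014, 0.16, -22.2) [-2.49 22.91  0.27] [ 0.05  0.03 24.91]
(0.454, -0.014, 0.043, -22.2) [-2.48 22.9  11.97] [ 0.05  0.03 24.91]
```

Call:
apply_moves(
  moves=[
    [-2.5, 22.9, 0.3, 0, 0, 24.9],
    [-2.5, 22.9, 0.3, 0, 0, 24.9],
    [-2.5, 22.9, 0.3, 0, 0, 24.9],
    [-2.5, 22.9, 0.3, 0, 0, 24.9],
    [-2.5, 22.9, 0.3, 0, 0, 24.9],
    [-2.5, 22.9, 0.3, 0, 0, 24.9],
    [-2.5, 22.9, 0.3, 0, 0, 24.9],
    [-2.5, 22.9, 0.3, 0, 0, 24.9],
    [-2.5, 22.9, 0.3, 0, 0, 24.9],
  ],
)

```text
time_s: 8.9
tool_pos: [0.4543, -0.0115, 0.1594]
tcp_rot: [-180.0, 0.1, -22.0]
force: [0.2, -0.3, -0.1]
grip_width: 0.0857
grip_force: 0.0
```

```bash
python3 -c "
from h import go
go((.454,-.014,.043,-22.2))"
```

```text
8.9 [ 0.4543 -0.0115  0.1594] [-1.7997e+02  6.0000e-02 -2.1980e+01] F [ 0.24 -0.35 -0.11] 0.0857015541627227 [  19.8    8.7  -24.9  121.2    4.6   51.  -119.7]
(0.454, -0.014, 0.043, -22.2) [ 0.08  0.25 11.64] [-0.03  0.06  0.22]
```

Call:
apply_moves(
  moves=[
    [0, 0, 1, 0, 0, 0],
    [0, 0, 4, 0, 0, 0],
    [0, 0, 7, 0, 0, 0],
    [0, 0, 9, 0, 0, 0],
    [0, 0, 10.8, 0, 0, 0],
    [0, 0, 11.6, 0, 0, 0],
    [0, 0, 11.6, 0, 0, 0],
    [0, 0, 11.6, 0, 0, 0],
  ],
)

```text
time_s: 9.7
tool_pos: [0.4549, -0.013, 0.044]
tcp_rot: [-180.0, -0.0, -22.1]
force: [-0.0, -0.4, 0.0]
grip_width: 0.0854
grip_force: 0.0
```

Call:
apply_moves(
  moves=[
    [0, 0, 0, 0, 0, 0],
    [0, 0, 0, 0, 0, 0],
    [0, 0, 0, 0, 0, 0],
    [0, 0, 0, 0, 0, 0],
    [0, 0, 0, 0, 0, 0],
    [0, 0, 0, 0, 0, 0],
    [0, 0, 0, 0, 0, 0],
  ],
  jaw=1,
)

```text
time_s: 10.4
tool_pos: [0.4558, -0.0135, 0.0449]
tcp_rot: [-180.0, -0.1, -22.2]
force: [-0.6, -0.7, 6.0]
grip_width: 0.0591
grip_force: 65.0
```

Call:
apply_moves(
  moves=[
    [0, 0, -1, 0, 0, 0],
    [0, 0, -3, 0, 0, 0],
    [0, 0, -5, 0, 0, 0],
    [0, 0, -7, 0, 0, 0],
    [0, 0, -9, 0, 0, 0],
    [0, 0, -10.5, 0, 0, 0],
    [0, 0, -11, 0, 0, 0],
    [0, 0, -11, 0, 0, 0],
    [0, 0, -11, 0, 0, 0],
    [0, 0, -11, 0, 0, 0],
    [0, 0, -11, 0, 0, 0],
    [0, 0, -11, 0, 0, 0],
  ],
)

```text
time_s: 11.6
tool_pos: [0.454, -0.0134, 0.1531]
tcp_rot: [180.0, 0.1, -22.2]
force: [-0.5, 0.3, -0.4]
grip_width: 0.0594
grip_force: 64.7
```

Call:
apply_moves(
  moves=[
    [0, 0, 0, 0, 0, 0],
    [0, 0, 0, 0, 0, 0],
  ],
)

```text
time_s: 11.8
tool_pos: [0.4544, -0.0134, 0.1536]
tcp_rot: [-180.0, 0.0, -22.2]
force: [0.5, -0.7, -0.8]
grip_width: 0.0594
grip_force: 64.7
```

Light. I set it down.

Call:
apply_moves(
  moves=[
    [0, 0, 1, 0, 0, 0],
    [0, 0, 3, 0, 0, 0],
    [0, 0, 5, 0, 0, 0],
    [0, 0, 7, 0, 0, 0],
    [0, 0, 8.5, 0, 0, 0],
    [0, 0, 9.5, 0, 0, 0],
    [0, 0, 10.2, 0, 0, 0],
    [0, 0, 10.5, 0, 0, 0],
    [0, 0, 10.7, 0, 0, 0],
    [0, 0, 10.9, 0, 0, 0],
    [0, 0, 11, 0, 0, 0],
    [0, 0, 11.05, 0, 0, 0],
    [0, 0, 11.05, 0, 0, 0],
  ],
)

```text
time_s: 13.1
tool_pos: [0.4551, -0.0134, 0.045]
tcp_rot: [180.0, -0.1, -22.2]
force: [-3.9, -0.2, 9.7]
grip_width: 0.0594
grip_force: 65.9
```

Call:
apply_moves(
  moves=[
    [0, 0, 0, 0, 0, 0],
    [0, 0, 0, 0, 0, 0],
    [0, 0, 0, 0, 0, 0],
    [0, 0, 0, 0, 0, 0],
    [0, 0, 0, 0, 0, 0],
  ],
  jaw=-1,
)

```text
time_s: 13.6
tool_pos: [0.4544, -0.0135, 0.0432]
tcp_rot: [180.0, 0.0, -22.2]
force: [1.0, -0.1, 0.4]
grip_width: 0.0853
grip_force: 0.0
```

Call:
apply_moves(
  moves=[
    [0, 0, -1.5, 0, 0, 0],
    [0, 0, -5, 0, 0, 0],
    [0, 0, -10, 0, 0, 0],
    [0, 0, -12, 0, 0, 0],
    [0, 0, -12, 0, 0, 0],
    [0, 0, -12, 0, 0, 0],
  ],
)

```text
time_s: 14.2
tool_pos: [0.4544, -0.0136, 0.1634]
tcp_rot: [180.0, -0.0, -22.2]
force: [-0.5, -0.0, -0.2]
grip_width: 0.0855
grip_force: 0.0
```

```bash
python3 - <<'E'
from h import *
from rig import imaging
c=imaging.read_camera('top')
for r in measure(c):print(*r)
go((.473,-.249,.16,17))
E
```

```text
[196, 191, 35, 41] [ 18. 134.  96.] [468. 217.] [81.3 62. ] 2.2 0.072
[419, 212, 39, 45] [ 18. 143. 141.] [ 473. -248.] [81.1 62.9] 16.1 0.0723
[240, 247, 40, 47] [138. 168. 132.] [361. 105.] [61.2 80.8] -7.3 0.0721
14.25 [ 0.4535 -0.0136  0.1624] [ 1.7996e+02  9.0000e-02 -2.2190e+01] F [ 0.42 -0.23 -0.31] 0.08531936739279804 [  20.9    8.5  -25.8  121.1    4.7   51.5 -119.7]
(0.473, -0.249, 0.16, 17) [10.7  21.06  0.24] [ 1.000e-02  1.100e-01 -3.919e+01]
```

Call:
apply_moves(
  moves=[
    [10.7, 21.1, 0.3, 0, 0, -39.1],
    [10.7, 21.1, 0.3, 0, 0, -39.1],
    [10.7, 21.1, 0.3, 0, 0, -39.1],
    [10.7, 21.1, 0.3, 0, 0, -39.1],
    [10.7, 21.1, 0.3, 0, 0, -39.1],
    [10.7, 21.1, 0.3, 0, 0, -39.1],
    [10.7, 21.1, 0.3, 0, 0, -39.1],
    [10.7, 21.1, 0.3, 0, 0, -39.1],
    [10.7, 21.1, 0.3, 0, 0, -39.1],
    [10.7, 21.1, 0.3, 0, 0, -39.1],
  ],
)

```text
time_s: 15.25
tool_pos: [0.4741, -0.2468, 0.16]
tcp_rot: [-179.9, 0.0, 17.1]
force: [0.6, -0.0, 0.2]
grip_width: 0.0853
grip_force: 0.0
```

```bash
python3 -c "
from h import go
go((.473,-.249,.043,16.8))"
```

```text
15.25 [ 0.4741 -0.2468  0.16  ] [-1.7994e+02  2.0000e-02  1.7120e+01] F [ 0.56 -0.04  0.22] 0.08533441922803231 [ 40.6  16.7 -19.9 111.1   7.   53.4 -55.6]
(0.473, -0.249, 0.043, 16.8) [-0.17  0.19 11.7 ] [-0.06  0.02  0.32]
```

Call:
apply_moves(
  moves=[
    [0, 0.1, 1, 0, 0, 0],
    [0, 0.1, 4, 0, 0, 0],
    [0, 0.1, 7, 0, 0, 0],
    [0, 0.1, 9, 0, 0, 0],
    [0, 0.1, 10.8, 0, 0, 0],
    [0, 0.1, 11.7, 0, 0, 0],
    [0, 0.1, 11.7, 0, 0, 0],
    [0, 0.1, 11.7, 0, 0, 0],
  ],
)

```text
time_s: 16.05
tool_pos: [0.4746, -0.2501, 0.0436]
tcp_rot: [180.0, -0.0, 16.9]
force: [1.5, -0.1, 0.7]
grip_width: 0.0854
grip_force: 0.0
```

Call:
apply_moves(
  moves=[
    [0, 0, 0, 0, 0, 0],
    [0, 0, 0, 0, 0, 0],
    [0, 0, 0, 0, 0, 0],
    [0, 0, 0, 0, 0, 0],
    [0, 0, 0, 0, 0, 0],
    [0, 0, 0, 0, 0, 0],
    [0, 0, 0, 0, 0, 0],
  ],
  jaw=1,
)

```text
time_s: 16.75
tool_pos: [0.4754, -0.2507, 0.0446]
tcp_rot: [179.9, -0.1, 16.9]
force: [0.2, 0.5, 6.6]
grip_width: 0.0594
grip_force: 65.2
```

Call:
apply_moves(
  moves=[
    [0, 0, -1, 0, 0, 0],
    [0, 0, -3, 0, 0, 0],
    [0, 0, -5, 0, 0, 0],
    [0, 0, -7, 0, 0, 0],
    [0, 0, -9, 0, 0, 0],
    [0, 0, -10.5, 0, 0, 0],
    [0, 0, -11, 0, 0, 0],
    [0, 0, -11, 0, 0, 0],
    [0, 0, -11, 0, 0, 0],
    [0, 0, -11, 0, 0, 0],
    [0, 0, -11, 0, 0, 0],
    [0, 0, -11, 0, 0, 0],
  ],
)

```text
time_s: 17.95
tool_pos: [0.4737, -0.25, 0.1526]
tcp_rot: [-179.9, 0.1, 16.9]
force: [0.5, -0.7, -0.4]
grip_width: 0.0592
grip_force: 64.7
```

Call:
apply_moves(
  moves=[
    [0, 0, 0, 0, 0, 0],
    [0, 0, 0, 0, 0, 0],
  ],
)

```text
time_s: 18.15
tool_pos: [0.4741, -0.2502, 0.1531]
tcp_rot: [-180.0, 0.0, 16.9]
force: [0.4, 0.2, -1.1]
grip_width: 0.0593
grip_force: 64.7
```

Also light. I check from the side that it is up, then set it down.

```bash
python3 - <<'E'
from h import *
from rig import imaging
c=imaging.read_camera('side');cv2.imwrite('pics/lift3.png',c['pixels'][...,::-1])
E
```

```text
(no output)
```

View pics/lift3.png

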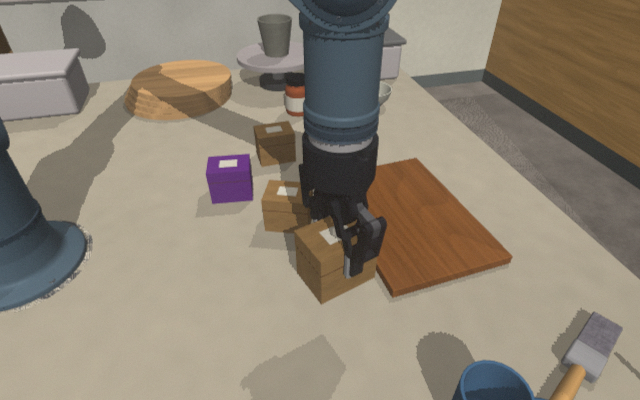

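Call:
apply_moves(
  moves=[
    [0, 0, 1, 0, 0, 0],
    [0, 0, 3, 0, 0, 0],
    [0, 0, 5, 0, 0, 0],
    [0, 0, 7, 0, 0, 0],
    [0, 0, 8.5, 0, 0, 0],
    [0, 0, 9.5, 0, 0, 0],
    [0, 0, 10.2, 0, 0, 0],
    [0, 0, 10.5, 0, 0, 0],
    [0, 0, 10.7, 0, 0, 0],
    [0, 0, 10.9, 0, 0, 0],
    [0, 0, 11, 0, 0, 0],
    [0, 0, 11, 0, 0, 0],
    [0, 0, 11, 0, 0, 0],
  ],
)

```text
time_s: 19.5
tool_pos: [0.4749, -0.2506, 0.0446]
tcp_rot: [179.9, -0.1, 16.9]
force: [-1.5, 0.3, 6.2]
grip_width: 0.0594
grip_force: 65.3
```

The picture showed the right box held well above its shadow, at (335,258). It is down again (+6 N), so I release it.

Call:
apply_moves(
  moves=[
    [0, 0, 0, 0, 0, 0],
    [0, 0, 0, 0, 0, 0],
    [0, 0, 0, 0, 0, 0],
    [0, 0, 0, 0, 0, 0],
    [0, 0, 0, 0, 0, 0],
  ],
  jaw=-1,
)

```text
time_s: 20.0
tool_pos: [0.474, -0.2502, 0.0431]
tcp_rot: [-180.0, 0.0, 16.9]
force: [0.2, -0.4, 0.5]
grip_width: 0.0851
grip_force: 0.0
```

Call:
apply_moves(
  moves=[
    [0, 0, -1.5, 0, 0, 0],
    [0, 0, -5, 0, 0, 0],
    [0, 0, -10, 0, 0, 0],
    [0, 0, -12, 0, 0, 0],
    [0, 0, -12, 0, 0, 0],
    [0, 0, -12, 0, 0, 0],
  ],
)

```text
time_s: 20.6
tool_pos: [0.4744, -0.2504, 0.1644]
tcp_rot: [179.9, -0.1, 16.9]
force: [-0.0, -0.6, 0.1]
grip_width: 0.0851
grip_force: 0.0
```

```bash
python3 - <<'E'
from h import *
from rig import imaging
c=imaging.read_camera('top')
for r in measure(c):print(*r)
go((.468,.216,.16,2.5))
E
```

```text
[196, 191, 35, 42] [ 18. 134.  95.] [469. 217.] [81.7 62.4] 2.5 0.072
[301, 206, 44, 49] [ 18. 141. 134.] [455. -12.] [61.  81.2] -22.2 0.0721
[424, 231, 36, 25] [ 18. 144. 142.] [ 455. -255.] [43.  61.8] -73.2 0.0722
[240, 247, 40, 47] [138.  166.5 133. ] [361. 105.] [61.3 80.7] -6.9 0.0721
20.65 [ 0.4734 -0.25    0.1631] [-1.7997e+02  5.0000e-02  1.6910e+01] F [ 0.85  1.12 -0.27] 0.08526516864087938 [ 41.2  16.6 -20.2 110.9   7.   53.8 -55.5]
(0.468, 0.216, 0.16, 2.5) [ 13.04 -44.74   0.32] [-0.02  0.05 14.41]
```

Call:
apply_moves(
  moves=[
    [13, -44.7, 0.3, 0, 0, 14.4],
    [13, -44.7, 0.3, 0, 0, 14.4],
    [13, -44.7, 0.3, 0, 0, 14.4],
    [13, -44.7, 0.3, 0, 0, 14.4],
    [13, -44.7, 0.3, 0, 0, 14.4],
    [13, -44.7, 0.3, 0, 0, 14.4],
    [13, -44.7, 0.3, 0, 0, 14.4],
    [13, -44.7, 0.3, 0, 0, 14.4],
    [13, -44.7, 0.3, 0, 0, 14.4],
    [13, -44.7, 0.3, 0, 0, 14.4],
    [13, -44.7, 0.3, 0, 0, 14.4],
    [13, -44.7, 0.3, 0, 0, 14.4],
    [13, -44.7, 0.3, 0, 0, 14.4],
    [13, -44.7, 0.3, 0, 0, 14.4],
  ],
)

```text
time_s: 22.05
tool_pos: [0.4686, 0.2128, 0.1597]
tcp_rot: [179.9, 0.1, 2.3]
force: [0.1, -0.0, -0.6]
grip_width: 0.0857
grip_force: 0.0
```

```bash
python3 -c "
from h import go
go((.468,.216,.043,2.5))"
```

```text
22.05 [0.4686 0.2128 0.1597] [1.7992e+02 6.0000e-02 2.3100e+00] F [ 0.14 -0.03 -0.55] 0.08569969777808153 [   1.9   16.9  -34.9  113.1   12.    53.6 -126.7]
(0.468, 0.216, 0.043, 2.5) [-0.04 -0.34 11.67] [ 0.08  0.06 -0.19]
```

Call:
apply_moves(
  moves=[
    [0, -0.1, 1, 0, 0, 0],
    [0, -0.1, 4, 0, 0, 0],
    [0, -0.1, 7, 0, 0, 0],
    [0, -0.1, 9, 0, 0, 0],
    [0, -0.1, 10.8, 0, 0, 0],
    [0, -0.1, 11.7, 0, 0, 0],
    [0, -0.1, 11.7, 0, 0, 0],
    [0, -0.1, 11.7, 0, 0, 0],
  ],
)

```text
time_s: 22.85
tool_pos: [0.4688, 0.2163, 0.0436]
tcp_rot: [-180.0, -0.0, 2.5]
force: [0.6, 0.4, 0.9]
grip_width: 0.085
grip_force: 0.0
```

Call:
apply_moves(
  moves=[
    [0, 0, 0, 0, 0, 0],
    [0, 0, 0, 0, 0, 0],
    [0, 0, 0, 0, 0, 0],
    [0, 0, 0, 0, 0, 0],
    [0, 0, 0, 0, 0, 0],
    [0, 0, 0, 0, 0, 0],
    [0, 0, 0, 0, 0, 0],
    [0, 0, 0, 0, 0, 0],
  ],
  jaw=1,
)

```text
time_s: 23.65
tool_pos: [0.4695, 0.2169, 0.0445]
tcp_rot: [-180.0, -0.1, 2.5]
force: [0.5, -0.6, 6.7]
grip_width: 0.0597
grip_force: 67.0
```

Call:
apply_moves(
  moves=[
    [0, 0, -1, 0, 0, 0],
    [0, 0, -3, 0, 0, 0],
    [0, 0, -5, 0, 0, 0],
    [0, 0, -7, 0, 0, 0],
    [0, 0, -9, 0, 0, 0],
    [0, 0, -10.5, 0, 0, 0],
    [0, 0, -11, 0, 0, 0],
    [0, 0, -11, 0, 0, 0],
    [0, 0, -11, 0, 0, 0],
    [0, 0, -11, 0, 0, 0],
    [0, 0, -11, 0, 0, 0],
  ],
)

```text
time_s: 24.75
tool_pos: [0.4677, 0.2159, 0.1523]
tcp_rot: [180.0, 0.1, 2.5]
force: [-0.8, -0.2, -5.2]
grip_width: 0.0594
grip_force: 66.5
```

```bash
python3 -c "
from h import go
go((.669,-.04,.153,4.2))"
```

```text
24.75 [0.4677 0.2159 0.1523] [1.7997e+02 1.2000e-01 2.5200e+00] F [-0.78 -0.25 -5.23] 0.05940557618429484 [   1.7   17.6  -35.2  113.3   12.6   52.9 -127.3]
(0.669, -0.04, 0.153, 4.2) [18.99 26.45 -0.1 ] [ 0.03  0.12 -1.68]
```

Call:
apply_moves(
  moves=[
    [1, 1.4, 0, 0, 0, 0],
    [2.5, 3.5, 0, 0, 0, 0],
    [4.5, 6.3, 0, 0, 0, 0],
    [6.5, 9.1, 0, 0, 0, 0],
    [8.5, 11.9, 0, 0, 0, 0],
    [10.5, 14.7, 0, 0, 0, 0],
    [12.5, 17.5, 0, 0, 0, 0],
    [14.5, 20.3, 0, 0, 0, -1],
    [16.5, 23.1, 0, 0, 0, -1.7],
    [18, 25, 0, 0, 0, -1.7],
    [19, 26.4, 0, 0, 0, -1.7],
    [19, 26.4, 0, 0, 0, -1.7],
    [19, 26.4, 0, 0, 0, -1.7],
    [19, 26.4, 0, 0, 0, -1.7],
  ],
)

```text
time_s: 26.15
tool_pos: [0.6687, -0.0362, 0.1529]
tcp_rot: [-179.9, 0.1, 4.4]
force: [-0.5, -0.8, -6.1]
grip_width: 0.0593
grip_force: 66.3
```

```bash
python3 -c "
from h import go
go((.669,-.04,.0645,4.2))"
```

```text
26.15 [ 0.6687 -0.0362  0.1529] [-1.7988e+02  9.0000e-02  4.4000e+00] F [-0.53 -0.78 -6.08] 0.05930414358547681 [ 19.3  31.9 -26.5  91.8  15.7  60.1 -97.2]
(0.669, -0.04, 0.0645, 4.2) [0.02 0.4  8.84] [-0.12  0.09  0.2 ]
```

Call:
apply_moves(
  moves=[
    [0, 0, 1, 0, 0, 0],
    [0, 0, 3, 0, 0, 0],
    [0, 0, 5, 0, 0, 0],
    [0, 0, 6.5, 0, 0, 0],
    [0, 0, 7.5, 0, 0, 0],
    [0, 0, 8.2, 0, 0, 0],
    [0, 0, 8.5, 0, 0, 0],
    [0, 0, 8.7, 0, 0, 0],
    [0, 0, 8.8, 0, 0, 0],
    [0, 0, 8.9, 0, 0, 0],
    [0, 0, 8.9, 0, 0, 0],
    [0, 0, 8.9, 0, 0, 0],
  ],
)

```text
time_s: 27.35
tool_pos: [0.6701, -0.0392, 0.0647]
tcp_rot: [180.0, -0.0, 4.2]
force: [-0.4, -0.3, -5.4]
grip_width: 0.0594
grip_force: 66.5
```

Call:
apply_moves(
  moves=[
    [0, 0, 0.1, 0, 0, 0],
    [0, 0, 0.2, 0, 0, 0],
    [0, 0, 0.2, 0, 0, 0],
    [0, 0, 0.2, 0, 0, 0],
  ],
)

```text
time_s: 27.75
tool_pos: [0.67, -0.0392, 0.0627]
tcp_rot: [180.0, -0.0, 4.2]
force: [-1.4, -1.1, -2.6]
grip_width: 0.0595
grip_force: 66.7
```

Call:
apply_moves(
  moves=[
    [0, 0, 0.05, 0, 0, 0],
    [0, 0, 0.1, 0, 0, 0],
    [0, 0, 0.1, 0, 0, 0],
  ],
)

```text
time_s: 28.05
tool_pos: [0.67, -0.0391, 0.0627]
tcp_rot: [180.0, -0.0, 4.2]
force: [-5.1, -0.8, 5.3]
grip_width: 0.0593
grip_force: 67.4
```

Firmly on the board. I release, rise and check.

Call:
apply_moves(
  moves=[
    [0, 0, 0, 0, 0, 0],
    [0, 0, 0, 0, 0, 0],
    [0, 0, 0, 0, 0, 0],
    [0, 0, 0, 0, 0, 0],
    [0, 0, 0, 0, 0, 0],
    [0, 0, 0, 0, 0, 0],
  ],
  jaw=-1,
)

```text
time_s: 28.65
tool_pos: [0.6699, -0.0391, 0.0612]
tcp_rot: [-180.0, -0.0, 4.2]
force: [-0.2, -0.0, -0.8]
grip_width: 0.0855
grip_force: 0.0
```

Call:
apply_moves(
  moves=[
    [0, 0, -1.5, 0, 0, 0],
    [0, 0, -5, 0, 0, 0],
    [0, 0, -10, 0, 0, 0],
    [0, 0, -14, 0, 0, 0],
    [-10, -15, -16, 0, 0, 0],
    [-10, -15, -16, 0, 0, 0],
    [-10, -15, -16, 0, 0, 0],
    [-10, -15, -16, 0, 0, 0],
    [-10, -15, -16, 0, 0, 0],
    [-10, -15, -16, 0, 0, 0],
    [-10, -15, -16, 0, 0, 0],
    [-10, -15, -16, 0, 0, 0],
  ],
)

```text
time_s: 29.85
tool_pos: [0.56, 0.1011, 0.2213]
tcp_rot: [180.0, -0.0, 4.0]
force: [0.8, -0.5, 0.6]
grip_width: 0.0855
grip_force: 0.0
```

```bash
python3 - <<'E'
from h import *
from rig import imaging
c=imaging.read_camera('top')
for r in measure(c):print(*r)
cv2.imwrite('pics/end.png',c['pixels'][...,::-1]);go()
E
```

```text
[331, 112, 30, 42] [ 17. 147. 147.] [669. -39.] [83.4 60.8] 4.3 0.0899
[419, 212, 41, 44] [ 18. 142. 150.] [ 474. -250.] [81.1 62.8] 16.9 0.0722
29.9 [0.5599 0.1012 0.2211] [1.7998e+02 1.0000e-02 4.0200e+00] F [-0.05 -0.27 -0.35] 0.08556256888291754 [  13.2   17.9  -32.4  103.1   10.7   62.1 -109. ]
```

View pics/end.png

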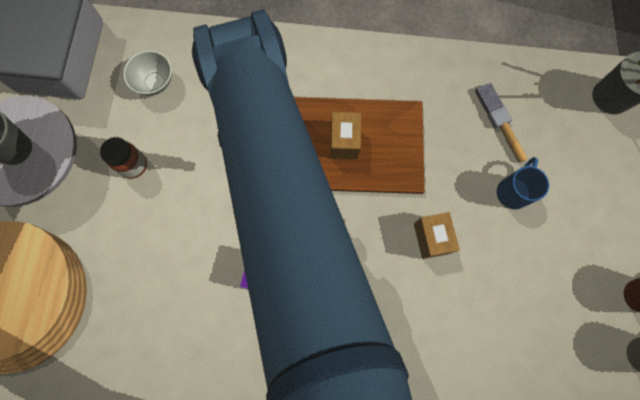

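The heavy box is at (346,131), wholly on the board with its top at z = 0.090. The right box stands at (438,235). The arm hides the middle box, but it measured undisturbed earlier at (0.455,-0.012). I hand in.

```bash
python3 -c "
from rig import arm;print(arm.hand_in())"
```

```text
the job is handed in; nothing more can be done
None
```

I lifted the boxes left, middle, right; the left one was heavy (about 5–6 N) and now stands on the ware board, the two light ones are back on the bench, and the job was handed in at about 30 s with no verdict returned.

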